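# Stamp a shelf sign plate

## Task

Slide the yellow shelf sign along its tray lane until its end sticks well out past the tray's open edge, take it there and lay it along the steel bed of the red press with the white round field towards the stamp, and let go. Then take it by its plain end, slide it until the field is centred under the stamp, and push the black plunger right down so that the stamp falls inside the field and nowhere else. Let the plunger rise, leave the sign lying there straight along the bed, and leave the blue sign, the glass shaker and the canister alone.

Things in the scene. Friction and masses are not known exactly. Their poses are not given: they have to be found in the camera images.
- tray_edge (a point): Middle of the open front edge of the fixed white sign tray, at lane-floor height, 60 mm above the table. y points level out over the edge (along the lanes), z up. Below and in front of the edge it is free: the floor is a 6 mm sheet and its legs stand 50 mm or more back from the edge.
- tray: The tray; origin on the table below its middle, axes as tray_edge. 176 mm wide (x), 260 mm long (y). Two lanes, centred at x = -42.5 and +42.5 mm, each 67 mm wide, open at both ends, flanked by grey lips 7 mm high (middle one 18 mm wide, outer ones 12 mm). Smooth: a sign pressed on from above drags along. Each lane holds one sign; which varies.
- yellow_sign_center (a point): Centre (half-way up) of the yellow sign, a loose stiff plastic plate 60 mm wide (x), 180 mm long (y), 4 mm thick (z up), about 60 g. Starts flat in a lane, wholly inside the edge, field towards the open edge. The lips keep fingers from its sides in the tray; past the edge it can be gripped across its 60 mm width from above.
- yellow_sign_field (a point): Centre of the white round field (28 mm across, black rim) on the top face of the yellow sign, 60 mm from the sign's centre along its +y axis, 30 mm from that end.
- yellow_sign_plain_end (a point): Middle of the plain end of the yellow sign (no field), 90 mm from its centre along -y, half-way up.
- blue_sign_center (a point): Centre of the blue sign, same size as the yellow one, loose in the other lane. To be left alone.
- bed_center (a point): Centre of the top face of the press's bed, 50 mm above the table: a fixed steel bar only 36 mm wide (x), 260 mm long (y), 38 mm high, on a 12 mm thick foot plate, so a gripper holding the sign across its width straddles the bar. The sign goes in along +y, field first; the stamp's axis is 85 mm along +y from here.
- press: The red press, fixed; origin on the table straight below the stamp, axes as bed_center. Foot plate 130 mm wide. Column 55 mm wide, from 65 to 115 mm along +y. Head 55 mm wide, from 30 mm along -y to the column; underside 107 mm, top 152 mm above the table, with a collar round the plunger up to 158 mm.
- stamp_tip (a point): Centre of the lower face of the stamp (rubber, 14 mm across) at the lower end of the plunger; 78 mm above the table when up, 24 mm above a sign lying on the bed. Moves down with the plunger.
- plunger_top (a point): Centre of the top of the black round plunger knob (48 mm across), straight above the stamp, 208 mm above the table when up.
- plunger (a joint): Travel of the plunger: 0 = up, grows as it is pushed down; at 0.024 m the stamp meets a sign on the bed. A spring lifts it back; pushing takes about 2 N at the start and 8 N at the bottom.
- shaker_center (a point): Glass shaker with steel lid, 67 mm across, 120 mm high, loose, at its centre. To be left alone.
- canister_center (a point): Steel canister with black lid, 78 mm across, 124 mm high, loose, at its centre. To be left alone.

How it is judged:
By the outcome, as a careful person would: the job done as asked, in the order asked, and still so for the second after the job is handed in, with the robot touching nothing.
It also fails if it takes over 67 s, if anything falls off the work surface, if the arm or the gripper's body presses on something with over 40 N, if the wrist force passes 120 N, or if a joint passes its speed limit or range.

## Robot

A 6-joint arm with a two-finger parallel gripper is mounted at the origin on the work surface. World frame = base frame: x ahead of the robot, y to its left, z up, the work surface at z = 0. Lengths are in m, angles in rad, forces in N, time in s.
With the tool pointing down it reaches from about 0.35 to 0.775 m from the base axis. Payload 7.3 kg.
Tool frame: the origin (TCP) lies midway between the tips of the shut fingers; the grasp point (between the pads) lies 19 mm behind it (env.grip_point_offset is the distance from the TCP to the grasp point, in m); z points along the fingers, y is the line along which they close (so a half turn about z gives the same grasp; the last joint's range is limited). The gripper opens to 92 mm and grips with 3 to 60 N. Pads are 19 mm wide; open, the fingers measure 130 mm over their backs; the gripper's body (75 mm by 190 mm) begins 47 mm behind the grasp point.
Start: joints at [-1.463, 0.342, 1.524, -0, 1.275, -0.146], TCP at [0.132, -0.508, 0.227] pointing down, gripper open.
Joint ranges: [-2.53, 2.53], [-0.77, 2.02], [0.04, 2.7], [-1, 4.14], [0.28, 2.66], [-3.11, 3.11]. Speed limits (rad/s): [2.57, 2.57, 3.14, 3.14, 3.14, 3.14].

## Interface

Orientations are given as a unit quaternion [x, y, z, w].
In Python, from cell import env gives the robot as it stands.
- The arm moves only by the tool move_arm, never from a script. Its arguments are lists of equal length, an entry for each row: "gripper": the opening in per cent of the stroke, from 0 (shut) to 100 (fully open); "travel": the shift along the world's x, y, z in mm, a list of three; "turn": the turn, a rotation vector about the world's x, y, z in degrees, a list of three. In form: {"gripper": [gripper, ...], "travel": [[dx, dy, dz], ...], "turn": [[rx, ry, rz], ...]}. A call has 1 to 20 rows; each row is the pose to reach, as a shift and turn from the pose commanded when the call began; what a row does not reach only later rows make up. A row lasts 1/12 s, in which the tool goes at most 41.7 mm and 7.16 degrees, less where a joint would pass 70% of its speed; a pose out of reach is approached as far as the arm can. A call with a gripper value outside its range is refused whole. The fingers move at their own pace and stop on an object; "force" is the grip in N (left out, the last holds). Time passes only in rows, so rows that repeat a pose let the fingers close. It gives the time, the measured TCP pose, the force, the opening and the grip force at its end, in the units of the state.
- env.read_state(): the state, without advancing time (a new reading comes with each control period).
- env.capture(name): name is "scene" or "top" or "wrist"; returns a dict with "image" (420x560x3 uint8, red, green, blue), "z_map" (420x560 float32, m along the optical axis (not along the pixel's ray), 0 where there is no reading), "mtx" (3x3 intrinsics, pixels), "R" (3x3) and "t" (3): a world point X has camera coordinates R X + t. Camera axes: x right, y down, z forward; pixel columns grow to the right and rows downward; lengths in m; the calibration is good to about 2 mm. A picture is of the moment at which its call begins.
- env.hand_in(): hands the job in; it is judged then, once.
The state is a dict: "time_s": time; "qpos": joint angles; "joint_velocities": joint speeds; "joint_efforts": joint torques, N m; "position": TCP position; "ee_rot": TCP orientation; "force": force on the tool from outside, world axes, zero at the start; "moment": the same for the moment, N m; "opening": finger opening in m; "finger_force": force on a finger pad.
Only numpy, scipy, OpenCV 4.12 (cv2) and the standard library are available. Lean on these libraries where they do the work, as an engineer would, in place of code of your own. Each camera call takes 0.05 s, during which the arm holds its last target. There are 200 camera calls.

## Working session

There is one attempt and no reset: what is moved stays moved. The work goes in short steps, Python scripts to look and compute and a tool call to move; the robot and the scene stay as the last step left them, time stands still between calls to the robot, and variables do not carry over. Pictures are saved under pics/ and viewed, at most 12 in all, crops included, and the job is handed in when it is done.

Besides the shell and the picture viewer there is one more tool, called after ">>>" by a JSON object that holds its "op" and its "data". move_arm: Moves the arm, as the interface text tells. Its arguments: {"type":"object","properties":{"gripper":{"type":"array"},"travel":{"type":"array"},"turn":{"type":"array"},"force":{"type":"number"}},"required":["gripper","travel","turn"]}

```bash
ls; mkdir -p pics; python3 - <<'E'
from cell import env
import cv2,numpy as np
s=env.read_state();print(s['time_s'],s['position'],s['ee_rot'],s['opening'],env.grip_point_offset)
ims=[]
for n in ("scene","top"):
    c=env.capture(n);np.savez(f'pics/{n}0.npz',**c);cv2.imwrite(f'pics/{n}0.png',c['image'][:,:,::-1]);print(n,c['mtx'].tolist(),c['R'].tolist(),c['t'].tolist())
E
```

```text
pics
0.0 [ 0.13179249 -0.5077744   0.22604604] [ 9.91957925e-01  1.26565702e-01  1.96331573e-05 -7.73595280e-04] 0.09201435665790647 0.0188
scene [[545.6871792475065, 0.0, 278.78906996095395], [0.0, 545.6871792475065, 195.05975346527794], [0.0, 0.0, 1.0]] [[0.8936707945019254, 0.44868808539075655, -0.005613651456439083], [0.34510513759851463, -0.6952486737973028, -0.6305011701703669], [-0.286801246610623, 0.5615231817222409, -0.7761679981364367]] [-0.5405724655477898, -0.15339487039614505, 1.6576306982776992]
top [[481.28419940088844, 0.0, 273.23090599440945], [0.0, 481.28419940088844, 218.1627281402434], [0.0, 0.0, 1.0]] [[0.00894161445937968, -0.9998051096020816, 0.017600862036554775], [-0.985894457807097, -0.011756327819098274, -0.16695480472708837], [0.16712918834276114, -0.01585974683845605, -0.9858074369947257]] [-0.04742331397177341, 0.6323783377894895, 1.0978951681712745]
```

View pics/top0.png

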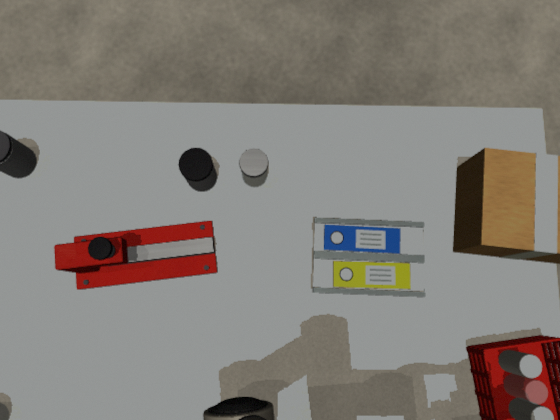

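View pics/scene0.png

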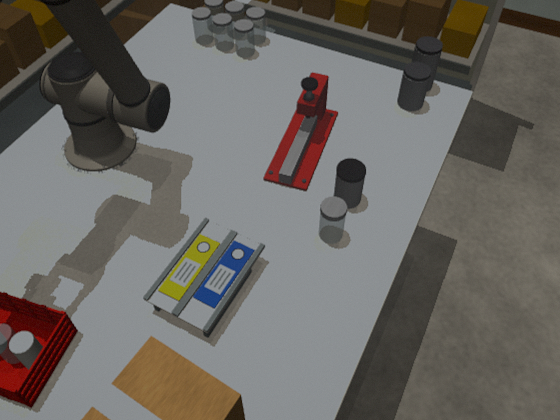

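The top view shows the tray at about (315–425, 220–295), with the open edge at left (col 313). Yellow is in the near lane with its field at (346,274), and blue is in the far lane. The press is at (55–215, 222–288), with its knob at (101,248) and its bed running right to (213,246). The canister is at (197,163) and the shaker at (254,162), both clear of the path.

```bash
cat > h.py <<'E'
import numpy as np,cv2
def ray(c,uv,z):
    uv=np.atleast_2d(uv).astype(float);d=np.c_[uv,np.ones(len(uv))]@np.linalg.inv(c['mtx']).T@c['R']
    o=-c['R'].T@c['t'];return o+d*((z-o[2])/d[:,2])[:,None]
def proj(c,X):
    p=(np.atleast_2d(X)@c['R'].T+c['t'])@c['mtx'].T;return p[:,:2]/p[:,2:]
def big(m):
    n,l,s,_=cv2.connectedComponentsWithStats(m.astype(np.uint8));return l==1+np.argmax(s[1:,4])
def rect(c,m,z):
    """oriented rect of filled mask on plane z: centre, angle of long side (deg), sizes mm"""
    k,_=cv2.findContours(big(m).astype(np.uint8),cv2.RETR_EXTERNAL,cv2.CHAIN_APPROX_NONE)
    p=ray(c,max(k,key=len)[:,0],z)[:,:2]*1000
    (cx,cy),(w,h),a=cv2.minAreaRect(p.astype(np.float32))
    if w<h:a+=90
    return (round(cx,1),round(cy,1)),round((a+90)%180-90,2)%180,(round(w,1),round(h,1))
def hsv(c): return cv2.cvtColor(c['image'],cv2.COLOR_RGB2HSV)
def yel(c): 
    h=hsv(c);return (abs(h[...,0].astype(int)-30)<6)&(h[...,1]>150)&(h[...,2]>80)
E
python3 - <<'E'
from h import *
for n in('top','scene'):
    c=dict(np.load(f'pics/{n}0.npz'));h=hsv(c);H,S,V=[h[...,i].astype(int) for i in range(3)]
    print(n,'yel',rect(c,yel(c),.064),'blue',rect(c,(abs(H-112)<12)&(S>150)&(V>60),.064))
    red=((H<8)|(H>172))&(S>150)
    u,v=np.meshgrid(range(560),range(420))
    zw=((np.dstack([(u-c['mtx'][0,2])/c['mtx'][0,0],(v-c['mtx'][1,2])/c['mtx'][1,1],np.ones_like(u)])*c['z_map'][...,None]-c['t'])@c['R'])
    X,Y,Z=[zw[...,i] for i in range(3)]
    roi=(Y>.02)&(Y<.55)&(X>.2)&(X<.75)&(c['z_map']>0)
    print('bed',rect(c,roi&(S<60)&(abs(Z-.05)<.008)&~red,.05))
    print('knob',rect(c,roi&(V<60)&(abs(Z-.208)<.006),.208))
    print('foot',rect(c,roi&(Z>.006)&(Z<.03)&red,.012))
    print('lips',rect(c,(abs(Z-.064)<.01)&(Y<0.05)&(Y>-.45)&(X>.25)&(X<.75),.064))
    for k,(z,a) in dict(canshak=(.122,.01)).items():
        m=(abs(Z-z)<a)&(X>.5)&(X<.75)&(abs(Y)<.4);nn,l,s,ce=cv2.connectedComponentsWithStats(m.astype(np.uint8))
        for i in range(1,nn):
            if s[i,4]>60:print(k,ray(c,ce[i],z)[0])
E
```

```text
top yel ((500.6, -271.2), 89.03, (175.8, 58.0)) blue ((584.9, -249.6), 87.7, (177.7, 57.8))
bed ((555.4, 201.7), 97.54, (36.7, 202.3))
knob ((541.0, 314.3), 93.72, (45.3, 46.4))
foot ((507.3, 265.2), 97.59, (47.0, 337.6))
lips ((542.2, -265.5), 88.23, (261.0, 176.4))
canshak [0.73055178 0.13874003 0.122     ]
canshak [0.73528286 0.00674756 0.122     ]
canshak [0.53771437 0.28767544 0.122     ]
scene yel ((502.5, -273.1), 89.19, (178.6, 59.3)) blue ((586.2, -252.3), 87.55, (177.6, 59.7))
bed ((555.8, 224.8), 97.57, (37.5, 264.5))
knob ((546.4, 309.0), 115.12, (41.6, 51.7))
foot ((590.0, 271.4), 97.87, (49.2, 337.6))
lips ((544.9, -269.0), 88.2, (263.7, 179.6))
canshak [0.55363173 0.30291255 0.122     ]
canshak [0.73243933 0.13316132 0.122     ]
canshak [7.38574059e-01 4.20493120e-04 1.22000000e-01]
```

Tray centre is about (544,-267), with the lane axis at 88.2°. Yellow's centre is about (501.5,-272). The bed runs at 97.55°. First I'll go above the yellow sign with the gripper shut.

>>> {"op": "move_arm", "data": {"gripper": [0,0,0,0,0,0,0,0,0,0,0,0,0,0,0,0,0,0,0,0], "travel": [[31,19,0],[62,37,0],[93,56,0],[123,74,0],[154,93,0],[185,112,0],[216,130,0],[247,149,0],[278,167,0],[308,186,0],[339,205,0],[370,223,0],[370,223,0],[370,223,-35],[370,223,-70],[370,223,-105],[370,223,-136],[370,223,-136],[370,223,-136],[370,223,-136]], "turn": [[0,0,6.2],[0,0,12.3],[0,0,18.5],[0,0,24.6],[0,0,30.8],[0,0,36.9],[0,0,43.1],[0,0,49.2],[0,0,55.4],[0,0,61.5],[0,0,67.7],[0,0,73.7],[0,0,73.7],[0,0,73.7],[0,0,73.7],[0,0,73.7],[0,0,73.7],[0,0,73.7],[0,0,73.7],[0,0,73.7]]}}

```text
time_s: 1.77
position: [0.5026, -0.286, 0.0924]
ee_rot: [0.718, 0.696, 0.0, 0.001]
force: [-0.0, -0.6, -0.2]
opening: 0.0001
finger_force: 0.0
```

```bash
python3 - <<'E'
from cell import env
import cv2
from h import *
from scipy.spatial.transform import Rotation as R
s=env.read_state();print(s['position'],R.from_quat(s['ee_rot']).as_matrix().round(4).tolist(),s['qpos'],s['force'])
c=env.capture('wrist');cv2.imwrite('pics/w1.png',c['image'][:,:,::-1]);print(-c['R'].T@c['t'],c['R'].round(3).tolist());print(rect(c,yel(c),.064),proj(c,s['position']))
E
```

```text
[ 0.50255459 -0.28604981  0.09241452] [[0.0312, 0.9995, 0.0019], [0.9995, -0.0312, -0.0014], [-0.0014, 0.0019, -1.0]] [-6.49975847e-01  5.70589446e-01  1.55141051e+00  2.12265272e-05
  1.01723053e+00 -6.18760017e-01] [-0.00559359 -0.5622015  -0.24139956]
[ 0.50545441 -0.20874321  0.25099754] [[1.0, -0.031, 0.001], [-0.03, -0.957, 0.287], [-0.008, -0.287, -0.958]]
((504.1, -218.4), 88.87, (72.2, 58.7)) [[281.03603193 255.84795412]]
```

View pics/w1.png

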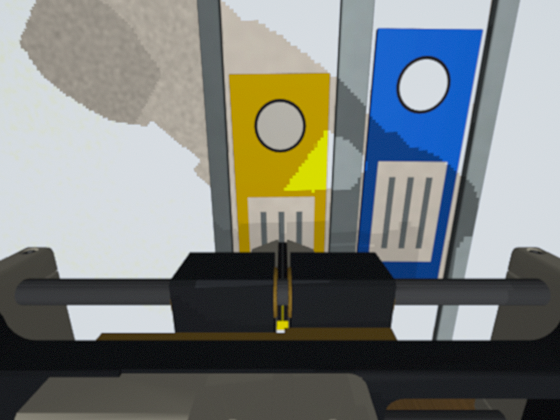

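The wrist view shows yellow's far end at row 74, the field at (280,125), and the shut fingers over the sign's middle near col 281. Next I press down.

>>> {"op": "move_arm", "data": {"gripper": [0,0,0,0,0,0], "travel": [[0,0,-12],[0,0,-22],[0,0,-26],[0,0,-28],[0,0,-29],[0,0,-29]], "turn": [[0,0,0],[0,0,0],[0,0,0],[0,0,0],[0,0,0],[0,0,0]]}}

```text
time_s: 2.32
position: [0.5023, -0.2855, 0.0642]
ee_rot: [0.718, 0.696, 0.0, 0.001]
force: [-3.2, 1.8, 12.4]
opening: 0.0006
finger_force: 6.3
```

>>> {"op": "move_arm", "data": {"gripper": [0,0,0,0,0,0,0,0,0,0,0,0,0,0,0,0,0], "travel": [[0.1,4,0],[0.4,12,0],[0.6,20,0],[0.9,28,0],[1.1,36,0],[1.4,44,0],[1.6,52,0],[1.9,60,0],[2.1,68,0],[2.4,76,0],[2.6,84,0],[2.9,92,0],[3.1,100,0],[3.4,108,0],[3.6,114,0],[3.7,117,0],[3.7,117,0]], "turn": [[0,0,0],[0,0,0],[0,0,0],[0,0,0],[0,0,0],[0,0,0],[0,0,0],[0,0,0],[0,0,0],[0,0,0],[0,0,0],[0,0,0],[0,0,0],[0,0,0],[0,0,0],[0,0,0],[0,0,0]]}}

```text
time_s: 3.73
position: [0.5075, -0.1688, 0.0642]
ee_rot: [0.718, 0.696, 0.001, 0.003]
force: [0.7, 0.3, 10.2]
opening: 0.0006
finger_force: 5.0
```

```bash
python3 - <<'E'
from cell import env
import cv2
from h import *
s=env.read_state();print(s['position'],s['force'])
c=env.capture('wrist');m=yel(c);print(rect(c,m,.064));v,u=np.where(big(m));print(v.min(),ray(c,[u[v==v.min()].mean(),v.min()],.064))
cv2.imwrite('pics/w2.png',c['image'][:,:,::-1])
E
```

```text
[ 0.50753671 -0.16883531  0.06424709] [ 0.69441936  0.30489728 10.22115223]
((515.5, -77.8), 178.32, (24.7, 48.2))
66 [[ 0.52738226 -0.06582791  0.064     ]]
```

The sign moved with the finger: its end is at y≈-66, about 71 mm past the edge. Next I lift, open and move over the overhang.

>>> {"op": "move_arm", "data": {"gripper": [0,0,100,100,100,100,100,100,100,100,100], "travel": [[0,0,15],[0,0,40],[0,0,60],[0,25,60],[-0.5,50,60],[-1,68,60],[-1,68,60],[-1,68,60],[-1,68,60],[-1,68,60],[-1,68,60]], "turn": [[0,0,0],[0,0,0],[0,0,0],[0,0,0],[0,0,0],[0,0,0],[0,0,0],[0,0,0],[0,0,0],[0,0,0],[0,0,0]]}}

```text
time_s: 4.7
position: [0.5046, -0.1011, 0.1218]
ee_rot: [0.718, 0.696, 0.0, 0.0]
force: [-0.2, -0.2, -0.2]
opening: 0.0556
finger_force: 0.0
```

```bash
python3 - <<'E'
from cell import env
import cv2
from h import *
s=env.read_state();print(s['position'],s['opening'],s['force'])
c=env.capture('wrist');print('w',rect(c,yel(c),.064));cv2.imwrite('pics/w3.png',c['image'][:,:,::-1])
for n in('top','scene'):
    c=env.capture(n);cv2.imwrite(f'pics/{n}3.png',c['image'][:,:,::-1]);print(n,rect(c,yel(c),.064))
E
```

```text
[ 0.50464929 -0.10111912  0.12176827] 0.055594623474793256 [-0.1702318  -0.15165743 -0.18676862]
w ((525.9, -68.6), 178.19, (6.2, 25.8))
top ((485.2, -238.1), 178.8, (7.0, 18.7))
scene ((507.2, -194.5), 88.83, (103.0, 57.3))
```

View pics/w3.png

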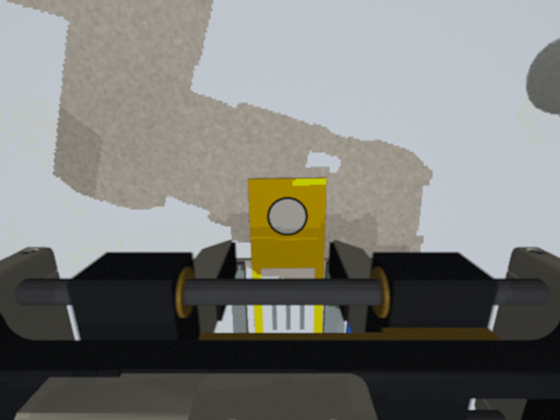

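The wrist view shows the sign's free end at row 180, cols 248–326, with the field at (287,216) and the fingers spread on either side, still opening. Next I compute the offset to the grip centre.

```bash
python3 - <<'E'
from cell import env
import cv2
from h import *
c=env.capture('wrist');print(env.read_state()['opening'])
print(ray(c,[[248,180],[326,180],[287,216],[251,245],[326,245],[287,180]],.064)[:,:2]*1000)
p=env.read_state()['position'];print(proj(c,[[p[0],p[1],.064]]))
E
```

```text
0.07180785535853271
[[ 480.45623284  -65.22763065]
 [ 539.30266404  -67.06644024]
 [ 509.12207607  -94.72430646]
 [ 479.42035747 -118.43941195]
 [ 539.92379472 -120.31507369]
 [ 509.88346     -66.14716079]]
[[281.34649606 223.28969979]]
```

>>> {"op": "move_arm", "data": {"gripper": [100,100,100,100,100,100,100,100,100,100,100], "travel": [[4,0,0],[4,0,0],[4,0,0],[4,0,-20],[4,0,-40],[4,0,-55],[4,0,-65],[4,0,-73],[4,0,-79],[4,0,-79],[4,0,-79]], "turn": [[0,0,0],[0,0,0],[0,0,0],[0,0,0],[0,0,0],[0,0,0],[0,0,0],[0,0,0],[0,0,0],[0,0,0],[0,0,0]]}}

```text
time_s: 5.82
position: [0.5088, -0.1003, 0.0429]
ee_rot: [0.718, 0.696, 0.0, 0.0]
force: [-0.0, 0.2, -0.2]
opening: 0.0916
finger_force: 0.0
```

>>> {"op": "move_arm", "data": {"gripper": [60,60,60,60,60,60,60,60,60,60,60,60], "travel": [[0,0,0],[0,0,0],[0,0,0],[0,0,0],[0,0,0],[0,0,0],[0,0,0],[0,0,0],[0,0,0],[0,0,0],[0,0,0],[0,0,0]], "turn": [[0,0,0],[0,0,0],[0,0,0],[0,0,0],[0,0,0],[0,0,0],[0,0,0],[0,0,0],[0,0,0],[0,0,0],[0,0,0],[0,0,0]], "force": 20}}

```text
time_s: 6.82
position: [0.5086, -0.1002, 0.0428]
ee_rot: [0.718, 0.696, 0.0, 0.0]
force: [-0.4, 0.9, 0.7]
opening: 0.0597
finger_force: 20.0
```

Gripped at 59.7 mm. Next I lift and carry to behind the bed, short of the press, turning by +9.4°.

>>> {"op": "move_arm", "data": {"gripper": [60,60,60,60,60,60,60,60,60,60,60,60,60,60,60,60,60], "travel": [[0,0,5],[0,0,15],[0,0,30],[0,0,50],[1,5,65],[5,25,70],[11,50,70],[16,75,70],[22,100,70],[27,125,70],[33,150,70],[38,175,70],[44,200,70],[50,230,70],[55,253,70],[55,253,70],[55,253,70]], "turn": [[0,0,0],[0,0,0],[0,0,0],[0,0,0],[0,0,0],[0,0,1],[0,0,2],[0,0,3],[0,0,4],[0,0,5],[0,0,6],[0,0,7],[0,0,8],[0,0,9],[0,0,9.4],[0,0,9.4],[0,0,9.4]], "force": 30}}

```text
time_s: 8.23
position: [0.5634, 0.1538, 0.1132]
ee_rot: [0.658, 0.753, 0.0, 0.0]
force: [-0.5, -0.6, -1.0]
opening: 0.0592
finger_force: 30.0
```

```bash
python3 - <<'E'
from cell import env
import cv2
from h import *
s=env.read_state();print(s['position'],s['opening'],s['force'])
c=env.capture('wrist');cv2.imwrite('pics/w4.png',c['image'][:,:,::-1]);np.savez('pics/w4.npz',**c)
d=env.capture('scene');cv2.imwrite('pics/s4.png',d['image'][40:300,150:450,::-1])
st=np.array([543,312.])/1000;u=np.array([-.132,.991]);print(proj(c,[[*(st+a*u),z] for a,z in((-85,.05),(-50,.05),(-30,.107),(0,.208),(-30,.152))for a in [a/1000]]).round())
E
```

```text
[0.56338799 0.15381816 0.11320852] 0.05918269871050799 [-0.52903636 -0.64354555 -1.03995647]
[[ 283.  125.]
 [ 283.   73.]
 [ 283.   10.]
 [ 286. -543.]
 [ 283.  -38.]]
```

View pics/w4.png

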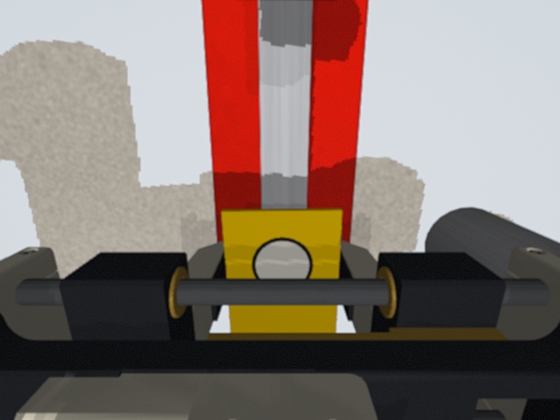

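The wrist view shows the sign held straight (end at row 210, cols 222–343, field at (282,262)). The bed is ahead at cols about 260–312 and the canister is at right, clear. Next I measure the bed's axis here.

```bash
cat > bed.py <<'E'
from h import *
def bed(c,rows,lo=200,hi=370):
    h=hsv(c);red=((h[...,0]<8)|(h[...,0]>172))&(h[...,1]>120)
    L=[];Rr=[]
    for r in rows:
        g=np.where(~red[r,lo:hi])[0]+lo
        # run containing col 285
        a=285
        while a>lo and not red[r,a-1]:a-=1
        b=285
        while b<hi and not red[r,b+1]:b+=1
        L.append([a-.5,r]);Rr.append([b+.5,r])
    A=ray(c,L,.05)[:,:2]*1000;B=ray(c,Rr,.05)[:,:2]*1000
    M=(A+B)/2;p=np.polyfit(M[:,1],M[:,0],1)
    return p,np.degrees(np.arctan2(1,p[0])),(B-A)[:,0].mean(),M[[0,-1]]
E
python3 - <<'E'
from bed import *
c=dict(np.load('pics/w4.npz'))
print(bed(c,range(50,165,3)))
z=.113+.0188+.002
print(ray(c,[[222,210],[343,210],[282.5,262],[282.5,210]],z)*1000)
E
```

```text
(array([-1.31472334e-01,  5.85335555e+02]), np.float64(97.48985302416409), np.float64(36.21345925593148), array([[549.10975576, 276.97351719],
       [559.13743788, 199.62099222]]))
[[529.70176937 184.41829828 133.8       ]
 [589.2377662  192.57234927 133.8       ]
 [563.34914089 160.23559001 133.8       ]
 [559.47521922 188.4960704  133.8       ]]
```

>>> {"op": "move_arm", "data": {"gripper": [60,60,60,60,60,60,60,60,60,60,60,60,60], "travel": [[-2,15,0],[-4,35,0],[-5.5,49,0],[-5.5,49,-15],[-5.5,49,-30],[-5.5,49,-45],[-5.5,49,-60],[-5.5,49,-68],[-5.5,49,-73],[-5.5,49,-76],[-5.5,49,-78],[-5.5,49,-79],[-5.5,49,-79]], "turn": [[0,0,-0.2],[0,0,-0.3],[0,0,-0.3],[0,0,-0.3],[0,0,-0.3],[0,0,-0.3],[0,0,-0.3],[0,0,-0.3],[0,0,-0.3],[0,0,-0.3],[0,0,-0.3],[0,0,-0.3],[0,0,-0.3]]}}

```text
time_s: 9.42
position: [0.5583, 0.2018, 0.0342]
ee_rot: [0.66, 0.751, 0.0, 0.0]
force: [0.4, -0.2, -1.0]
opening: 0.0591
finger_force: 30.0
```

>>> {"op": "move_arm", "data": {"gripper": [60,60,60,60], "travel": [[0,0,-1],[0,0,-1.5],[0,0,-1.5],[0,0,-1.5]], "turn": [[0,0,0],[0,0,0],[0,0,0],[0,0,0]]}}

```text
time_s: 9.75
position: [0.5584, 0.2019, 0.033]
ee_rot: [0.66, 0.751, 0.0, 0.0]
force: [-1.2, -0.7, 4.7]
opening: 0.0592
finger_force: 30.0
```

```bash
python3 - <<'E'
from cell import env
import cv2
from h import *
c=env.capture('wrist');a=c['image'][:,:,::-1]
d=env.capture('scene');b=cv2.resize(d['image'][60:200,240:380,::-1],(420,420),interpolation=cv2.INTER_CUBIC)
np.savez('pics/w5.npz',**c)
cv2.imwrite('pics/ws5.png',cv2.resize(np.hstack([a,b]),(800,343)))
E
```

```text
(no output)
```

View pics/ws5.png

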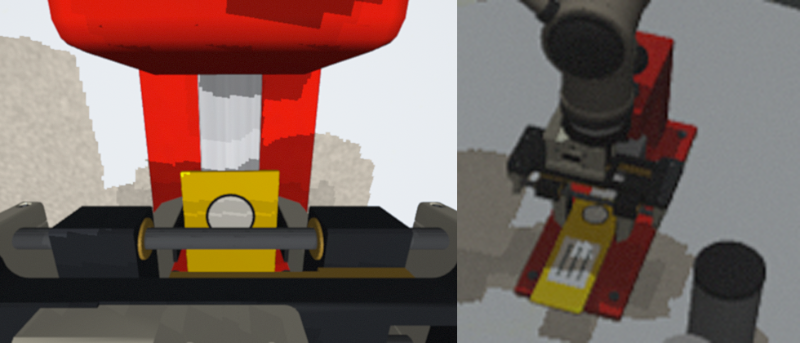

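The sign lies along the bed, field towards the stamp, with 4.7 N of contact. I release, lift, and go back over the plain end.

>>> {"op": "move_arm", "data": {"gripper": [100,100,100,100,100,100,100,100,100,100,100,100,100,100,100,100,100,100,100], "travel": [[0,0,1],[0,0,1],[0,0,1],[0,0,1],[0,0,1],[0,0,1],[0,0,1],[0,0,1],[0,0,10],[0,0,30],[0,0,50],[0,0,70],[4,-30,75],[8,-60,75],[12,-90,75],[15,-115,75],[17,-129,75],[17,-129,75],[17,-129,75]], "turn": [[0,0,0],[0,0,0],[0,0,0],[0,0,0],[0,0,0],[0,0,0],[0,0,0],[0,0,0],[0,0,0],[0,0,0],[0,0,0],[0,0,0],[0,0,0],[0,0,0],[0,0,0],[0,0,0],[0,0,0],[0,0,0],[0,0,0]]}}

```text
time_s: 11.43
position: [0.5752, 0.0727, 0.1076]
ee_rot: [0.661, 0.75, 0.0, -0.0]
force: [0.1, -0.5, 0.4]
opening: 0.0917
finger_force: 0.0
```

```bash
cat > sign.py <<'E'
from h import *
def sgn(c,z=.054):
    h=hsv(c);m=(abs(h[...,0].astype(int)-27)<7)&(h[...,1]>150)
    m[245:]=0
    m=big(m)
    k,_=cv2.findContours(m.astype(np.uint8),cv2.RETR_CCOMP,cv2.CHAIN_APPROX_NONE)
    v,u=np.where(m);r0=v.min()
    out={}
    rows=range(r0+8,min(240,v.max()-3),2);L=[];Rr=[]
    for r in rows:
        q=u[v==r];L.append([q.min()-.5,r]);Rr.append([q.max()+.5,r])
    A=ray(c,L,z)[:,:2]*1000;B=ray(c,Rr,z)[:,:2]*1000;M=(A+B)/2
    p=np.polyfit(M[:,1],M[:,0],1)
    print('sign axis',p,np.degrees(np.arctan2(1,p[0])),'w',np.linalg.norm(B-A,axis=1).mean(),'end row',r0,ray(c,[(u[v==r0+1]).mean(),r0-.5],z)[0]*1000)
    for q in k:
        if len(q)>25:
            q=q[:,0]; P=ray(c,q,z)[:,:2]*1000
            (x,y),ax,_=cv2.fitEllipse(P.astype(np.float32)) 
            if 20<min(ax)<max(ax)<40: print('field',x,y,ax)
E
python3 - <<'E'
from cell import env
import cv2
from sign import *
from bed import bed
s=env.read_state();print(s['position'],s['opening'],s['force'])
c=env.capture('wrist');cv2.imwrite('pics/w6.png',c['image'][:,:,::-1]);np.savez('pics/w6.npz',**c)
sgn(c)
E
```

```text
[0.57515195 0.07268588 0.1075947 ] 0.09172225027460935 [ 0.13937524 -0.47662693  0.39924981]
sign axis [-1.41010037e-01  5.87297927e+02] 98.0263609048646 w 59.907660445864565 end row 0 [556.05169718 221.91098587  54.        ]
```

View pics/w6.png

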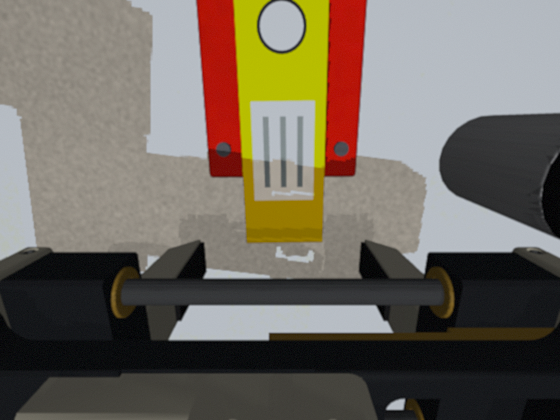

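The wrist view shows the sign straight on the bed: plain end at row 243, col 284, field at (282,26), edges parallel to the bar. Canister is clear at right. I work out the grip correction.

```bash
python3 - <<'E'
from cell import env
from h import *
c=dict(np.load('pics/w6.npz'))
print(ray(c,[[247,242.5],[323,242.5],[285,242.5],[282,25.5]],.054)*1000)
q=env.read_state()['ee_rot'];print(np.degrees(2*np.arctan2(q[1],q[0])))
E
```

```text
[[550.07511307  54.79729809  54.        ]
 [609.61811015  62.39616     54.        ]
 [579.8493493   58.59707843  54.        ]
 [558.48587858 207.75272296  54.        ]]
97.32450420065005
```

>>> {"op": "move_arm", "data": {"gripper": [100,100,100,100,100,100,100,60,60,60,60,60,60,60,60,60,60,60], "travel": [[0.7,0,-15],[0.7,0,-35],[0.7,0,-52],[0.7,0,-64],[0.7,0,-71],[0.7,0,-74],[0.7,0,-74],[0.7,0,-74],[0.7,0,-74],[0.7,0,-74],[0.7,0,-74],[0.7,0,-74],[0.7,0,-74],[0.7,0,-74],[0.7,0,-74],[0.7,0,-74],[0.7,0,-74],[0.7,0,-74]], "turn": [[0,0,0.2],[0,0,0.2],[0,0,0.2],[0,0,0.2],[0,0,0.2],[0,0,0.2],[0,0,0.2],[0,0,0.2],[0,0,0.2],[0,0,0.2],[0,0,0.2],[0,0,0.2],[0,0,0.2],[0,0,0.2],[0,0,0.2],[0,0,0.2],[0,0,0.2],[0,0,0.2]], "force": 15}}

```text
time_s: 12.98
position: [0.5759, 0.0727, 0.0334]
ee_rot: [0.659, 0.752, 0.0, 0.0]
force: [-0.4, -1.6, 1.1]
opening: 0.0598
finger_force: 15.0
```

```bash
python3 - <<'E'
from cell import env
from sign import *
s=env.read_state();print(s['position'],s['opening'],s['force'])
q=s['ee_rot'];print(np.degrees(2*np.arctan2(q[1],q[0])))
c=env.capture('wrist');np.savez('pics/w7.npz',**c);cv2.imwrite('pics/w7.png',c['image'][:,:,::-1])
sgn(c)
E
```

```text
[0.57590899 0.07272936 0.03336729] 0.05978362678762437 [-0.42373094 -1.63086307  1.14550323]
97.53684346829411
sign axis [-1.36025755e-01  5.86432967e+02] 97.7461593727764 w 59.98395202297674 end row 0 [559.71955101 196.4119691   54.        ]
```

```bash
python3 - <<'E'
from h import *
c=dict(np.load('pics/w5.npz'));h=hsv(c);H,S,V=[h[...,i].astype(int) for i in range(3)]
red=((H<8)|(H>172))&(S>120)
# head lower edge on bed columns: last red row before steel/dark, z_map jump
zm=c['z_map']
for u in(255,270,280,290,305):
    d=zm[:200,u];j=np.argmax(np.abs(np.diff(d)));r=np.where(red[:200,u])[0].max()
    print(u,j,d[j:j+2],r,ray(c,[u,j+.5],.107)[0]*1000)
w=np.array([-.1305,.9914])
# bed -y end / foot end seen in w6 
c=dict(np.load('pics/w6.npz'))
print('foot end',ray(c,[[211,177],[354,175]],.012)*1000)
d=dict(np.load('pics/top0.npz'));print('cam',-d['R'].T@d['t'])
# foot end in top view
h=hsv(d);H,S,V=[h[...,i].astype(int) for i in range(3)];red=((H<8)|(H>172))&(S>120)
k=np.where(red[200:300,:240].any(0))[0].max();rr=np.where(red[200:300,k])[0]+200;print(k,ray(d,[k+.5,rr.mean()],.012)*1000)
E
```

```text
255 91 [0.07346276 0.1315324 ] 90 [540.87970754 285.13173755 107.        ]
270 91 [0.07258839 0.13018098] 90 [544.91652195 285.65284028 107.        ]
280 106 [0.         0.13212147] 90 [548.09222799 282.18425411 107.        ]
290 91 [0.07370394 0.13118637] 90 [550.29905116 286.34765813 107.        ]
305 196 [0.14655411 0.        ] 90 [558.75195539 257.81381137 107.        ]
foot end [[509.51941512  94.54948192  12.        ]
 [634.65240432 112.2980317   12.        ]]
cam [ 0.44039201 -0.02256729  1.18872651]
216 [[514.08607962  95.37145401  12.        ]]
```

>>> {"op": "move_arm", "data": {"gripper": [60,60,60,60,60,60,60,60,60,60,60,60], "travel": [[-0.5,4,0],[-1.6,12,0],[-2.6,20,0],[-3.7,28,0],[-4.7,36,0],[-5.8,44,0],[-6.8,52,0],[-7.9,60,0],[-8.9,68,0],[-9.9,75,0],[-10.5,80,0],[-10.5,80,0]], "turn": [[0,0,0],[0,0,0],[0,0,0],[0,0,0],[0,0,0],[0,0,0],[0,0,0],[0,0,0],[0,0,0],[0,0,0],[0,0,0],[0,0,0]]}}

```text
time_s: 14.03
position: [0.565, 0.1549, 0.0335]
ee_rot: [0.659, 0.753, 0.001, -0.0]
force: [-1.2, 2.9, 5.1]
opening: 0.0598
finger_force: 15.0
```

```bash
python3 - <<'E'
from cell import env
from sign import *
s=env.read_state();print(s['position'],s['opening'],s['force'])
c=env.capture('wrist');np.savez('pics/w8.npz',**c)
d=env.capture('scene');np.savez('pics/s8.npz',**d)
b=cv2.resize(d['image'][65:205,250:350,::-1],(300,420),interpolation=cv2.INTER_CUBIC)
cv2.imwrite('pics/w8.png',cv2.resize(np.hstack([c['image'][:,:,::-1],b]),(800,391)))
E
```

```text
[0.56503483 0.15485481 0.0335476 ] 0.05984221712905089 [-1.1802978   2.9444586   5.07732509]
```

View pics/w8.png

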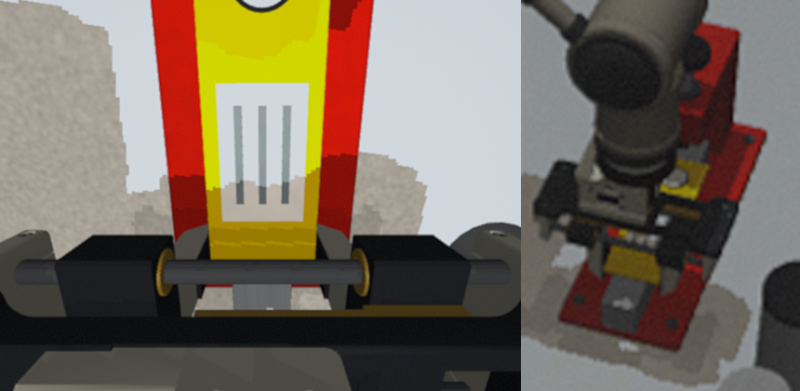

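The field is still just visible at the top edge of the wrist view, about (262,0), and the sign is straight on the bed. The wrist and top views both put the stamp near y≈314. I slide the remaining ~24 mm.

>>> {"op": "move_arm", "data": {"gripper": [60,60,60,60,60,60], "travel": [[-0.8,6,0],[-1.6,12,0],[-2.4,18,0],[-3,23,0],[-3.2,24,0],[-3.2,24,0]], "turn": [[0,0,0],[0,0,0],[0,0,0],[0,0,0],[0,0,0],[0,0,0]]}}

```text
time_s: 14.63
position: [0.5619, 0.1783, 0.0336]
ee_rot: [0.659, 0.752, 0.0, 0.0]
force: [0.2, 2.0, 5.3]
opening: 0.0597
finger_force: 15.0
```

```bash
python3 - <<'E'
from cell import env
from sign import *
from bed import *
s=env.read_state();print(s['position'],s['opening'],s['force'])
c=env.capture('wrist');np.savez('pics/w9.npz',**c)
sgn(c)
d=env.capture('scene');np.savez('pics/s9.npz',**d)
st=np.array([543.5,314.])/1000
print(proj(d,[[*st,.054],[*st,.078],[*st,.208]]))
b=cv2.resize(d['image'][65:165,270:360,::-1],(540,600),interpolation=cv2.INTER_CUBIC)
cv2.imwrite('pics/s9.png',b)
E
```

```text
[0.56191029 0.17831755 0.0335584 ] 0.05971010003327167 [0.22095757 2.00057523 5.26759639]
sign axis [-1.36275848e-01  5.86748650e+02] 97.76022785760443 w 59.99533389576428 end row 0 [545.56177662 302.03330363  54.        ]
[[307.3790022  122.29119575]
 [307.66280196 116.34825778]
 [309.32120561  81.62028669]]
```

View pics/s9.png

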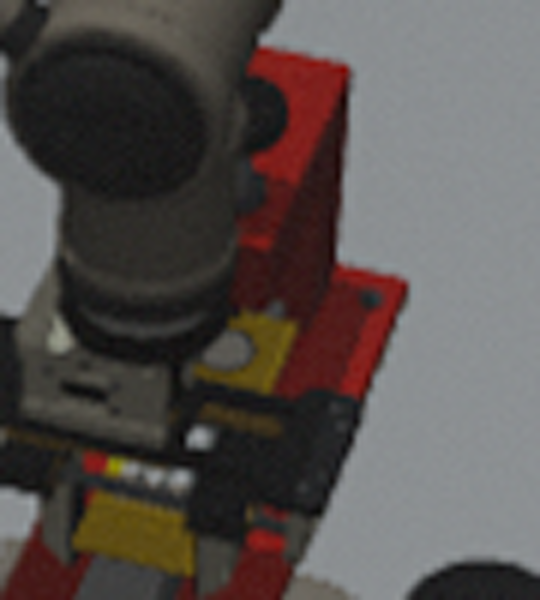

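The scene crop shows the field at crop (230,348), i.e. image (308.3,123), where the stamp's axis projects. A small grey patch at crop (275,310) may be the bed's end past the sign, so I check that and the head's geometry.

```bash
python3 - <<'E'
from h import *
d=dict(np.load('pics/s9.npz'))
u=np.array([-.1305,.9914,0]);x=np.array([.9914,.1305,0]);st=np.array([.5435,.314,0])
def P(a,b,z): return ((proj(d,st+a/1e3*x+b/1e3*u+[0,0,z/1e3])[0]-[270,65])*6).round().tolist()
for n,q in dict(field=(0,0,54),tip=(0,0,78),signend=(0,30,54),signendR=(30,30,54),signendL=(-30,30,54),bedend=(0,45,50),hFRb=(27.5,-30,107),hFRt=(27.5,-30,152),hFLt=(-27.5,-30,152),colBRtop=(27.5,115,152),knob=(0,0,208),colbaseFR=(27.5,65,12)).items(): print(n,P(*q))
print('cam',-d['R'].T@d['t'])
# differential: field vs foot back right corner; foot corner crop (405,280)
print(ray(d,[270+405/6,65+280/6],.012)*1000, ray(d,[270+230/6,65+348/6],.054)*1000)
# field precise from scene
E
```

```text
field [224.0, 344.0]
tip [226.0, 308.0]
signend [242.0, 305.0]
signendR [299.0, 318.0]
signendL [185.0, 292.0]
bedend [250.0, 292.0]
hFRb [264.0, 316.0]
hFRt [269.0, 245.0]
hFLt [157.0, 220.0]
colBRtop [353.0, 59.0]
knob [236.0, 100.0]
colbaseFR [309.0, 333.0]
cam [ 1.01144173 -0.79489722  1.18684967]
[[591.1896018  441.47311558  12.        ]] [[547.34612134 312.48077204  54.        ]]
```

The press model, with the stamp at (543.5,314), fits the scene picture to within a pixel or so. I let go and back off high to check the knob and the plain end together in one wrist view.

>>> {"op": "move_arm", "data": {"gripper": [100,100,100,100,100,100,100,100,100,100,100,100,100,100,100,100,100,100,100], "travel": [[0,0,0],[0,0,0],[0,0,0],[0,0,0],[0,0,0],[0,0,0],[0,0,0],[0,0,5],[0,0,20],[1,-10,45],[2,-20,75],[4,-30,105],[5,-40,135],[6,-50,165],[8,-60,195],[8,-60,217],[8,-60,217],[8,-60,217],[8,-60,217]], "turn": [[0,0,0],[0,0,0],[0,0,0],[0,0,0],[0,0,0],[0,0,0],[0,0,0],[0,0,0],[0,0,0],[0,0,0],[0,0,0],[0,0,0],[0,0,0],[0,0,0],[0,0,0],[0,0,0],[0,0,0],[0,0,0],[0,0,0]]}}

```text
time_s: 16.32
position: [0.5695, 0.1168, 0.2495]
ee_rot: [0.659, 0.752, -0.0, -0.0]
force: [0.2, 0.5, -0.1]
opening: 0.0919
finger_force: 0.0
```

```bash
python3 - <<'E'
from cell import env
from sign import *
s=env.read_state();print(s['position'],s['opening'],s['force'])
c=env.capture('wrist');np.savez('pics/w10.npz',**c);cv2.imwrite('pics/w10.png',c['image'][:,:,::-1])
u=np.array([-.1305,.9914,0]);st=np.array([.5435,.314,0])
print(proj(c,[st+[0,0,.208],st-.15*u+[0,0,.054],st-.03*u+[0,0,.152],st-.215*u+[0,0,.05]]).round(1))
E
```

```text
[0.56945775 0.11680991 0.24948661] 0.09190564325230348 [ 0.18525445  0.52351399 -0.08251678]
[[ 281.5 -113.8]
 [ 282.   146.1]
 [ 281.8   -5.6]
 [ 282.   197.9]]
```

View pics/w10.png

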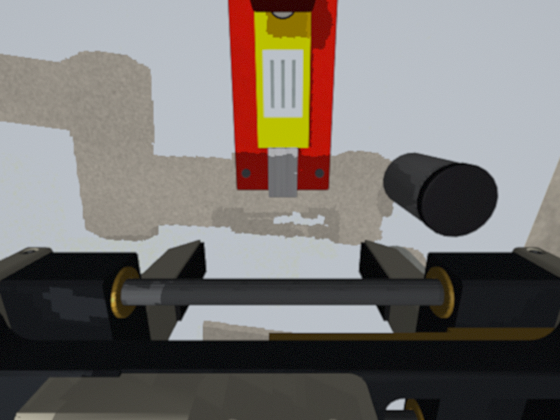

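The wrist view shows the bed's front end at row ~197, the sign's plain end at row ~149, and both centred near col 283. For a centred field the plain end must lie 65 mm from the bed's end, so I measure that.

```bash
python3 - <<'E'
from h import *
c=dict(np.load('pics/w10.npz'));g=c['image'].astype(int)
h=hsv(c)
for col in(275,283,291):
    print(col,[(r,*g[r,col]) for r in (*range(144,153),*range(193,201))])
print([ (q,*g[140,q]) for q in (*range(254,262),*range(305,313))])
E
cat > gap.py <<'E'
from h import *
def gap(c):
    h=hsv(c);y=(abs(h[...,0].astype(int)-28)<8)&(h[...,1]>150);y[230:]=0
    y=big(y);v,u=np.where(y);a=[]
    rows=range(122,v.max()-4)
    M=np.array([[u[v==r].min(),u[v==r].max()] for r in rows])
    L=ray(c,np.c_[M[:,0]-.5,rows],.054);R=ray(c,np.c_[M[:,1]+.5,rows],.054);m=(L+R)/2
    return v.max(),m[[0,-1]]*1000
E
python3 -c "
from gap import *
c=dict(np.load('pics/w10.npz'));print(gap(c))
from bed import bed
print(bed(c,range(152,186,2),230,335))"
```

```text
275 [(144, np.int64(188), np.int64(193), np.int64(0)), (145, np.int64(189), np.int64(195), np.int64(0)), (146, np.int64(184), np.int64(190), np.int64(20)), (147, np.int64(159), np.int64(164), np.int64(80)), (148, np.int64(140), np.int64(143), np.int64(140)), (149, np.int64(163), np.int64(165), np.int64(172)), (150, np.int64(170), np.int64(171), np.int64(175)), (151, np.int64(172), np.int64(172), np.int64(176)), (152, np.int64(170), np.int64(172), np.int64(174)), (193, np.int64(107), np.int64(108), np.int64(110)), (194, np.int64(107), np.int64(108), np.int64(111)), (195, np.int64(105), np.int64(106), np.int64(108)), (196, np.int64(109), np.int64(109), np.int64(109)), (197, np.int64(133), np.int64(130), np.int64(123)), (198, np.int64(158), np.int64(152), np.int64(142)), (199, np.int64(161), np.int64(154), np.int64(143)), (200, np.int64(157), np.int64(152), np.int64(142))]
283 [(144, np.int64(187), np.int64(192), np.int64(0)), (145, np.int64(188), np.int64(194), np.int64(0)), (146, np.int64(184), np.int64(189), np.int64(20)), (147, np.int64(165), np.int64(168), np.int64(93)), (148, np.i
[... 1945 characters left out ...]
, (305, np.int64(188), np.int64(194), np.int64(0)), (306, np.int64(187), np.int64(194), np.int64(0)), (307, np.int64(181), np.int64(177), np.int64(0)), (308, np.int64(155), np.int64(130), np.int64(0)), (309, np.int64(127), np.int64(55), np.int64(2)), (310, np.int64(148), np.int64(15), np.int64(16)), (311, np.int64(179), np.int64(19), np.int64(6)), (312, np.int64(186), np.int64(19), np.int64(2))]
(np.int64(147), array([[559.98696779, 192.70648925,  54.        ],
       [563.58576458, 170.15163156,  54.        ]]))
(array([-1.18189358e-01,  5.83338806e+02]), np.float64(96.74048215839284), np.float64(36.43429626019034), array([[564.5953293 , 158.03478088],
       [569.19355349, 118.68296627]]))
```

```bash
python3 - <<'E'
from h import *
c=dict(np.load('pics/w10.npz'))
a=ray(c,[283,147.2],.054)[0];b=ray(c,[283,197.2],.05)[0];print(a*1000,b*1000,np.linalg.norm((a-b)[:2])*1000)
E
```

```text
[564.39617703 164.12523835  54.        ] [572.69964928 101.90959176  50.        ] 62.76730305048303
```

The gap is 62.8 mm, so the field is ~2.2 mm short. I re-grip the plain end and slide +2.2 mm.

>>> {"op": "move_arm", "data": {"gripper": [100,100,100,100,100,100,100,100,100,100,100,60,60,60,60,60,60,60,60,60], "travel": [[0,0,-22],[-2,15,-50],[-4,30,-80],[-6,45,-110],[-8,60,-140],[-8,60,-170],[-8,60,-190],[-8,60,-205],[-8,60,-213],[-8,60,-217],[-8,60,-217],[-8,60,-217],[-8,60,-217],[-8,60,-217],[-8,60,-217],[-8,60,-217],[-8,60,-217],[-8,60,-217],[-8,60,-217],[-8,60,-217]], "turn": [[0,0,0],[0,0,0],[0,0,0],[0,0,0],[0,0,0],[0,0,0],[0,0,0],[0,0,0],[0,0,0],[0,0,0],[0,0,0],[0,0,0],[0,0,0],[0,0,0],[0,0,0],[0,0,0],[0,0,0],[0,0,0],[0,0,0],[0,0,0]]}}

```text
time_s: 18.03
position: [0.5623, 0.1768, 0.0337]
ee_rot: [0.659, 0.752, 0.0, 0.0]
force: [-0.6, -0.4, 3.9]
opening: 0.0595
finger_force: 15.0
```

>>> {"op": "move_arm", "data": {"gripper": [60,60,60,60,60], "travel": [[-0.1,1,0],[-0.3,2.2,0],[-0.3,2.2,0],[-0.3,2.2,0],[-0.3,2.2,0]], "turn": [[0,0,0],[0,0,0],[0,0,0],[0,0,0],[0,0,0]]}}

```text
time_s: 18.45
position: [0.5623, 0.179, 0.0337]
ee_rot: [0.659, 0.752, 0.0, 0.001]
force: [0.0, -0.9, 5.8]
opening: 0.0595
finger_force: 15.0
```

>>> {"op": "move_arm", "data": {"gripper": [100,100,100,100,100,100,100,100,100,100,100,100,100,100,100,100,100,100,100], "travel": [[0,0,0],[0,0,0],[0,0,0],[0,0,0],[0,0,0],[0,0,0],[0,0,0],[0,0,5],[0,0,20],[1,-10,45],[2,-20,75],[4,-30,105],[5,-40,135],[6,-50,165],[8,-60,195],[8,-60,217],[8,-60,217],[8,-60,217],[8,-60,217]], "turn": [[0,0,0],[0,0,0],[0,0,0],[0,0,0],[0,0,0],[0,0,0],[0,0,0],[0,0,0],[0,0,0],[0,0,0],[0,0,0],[0,0,0],[0,0,0],[0,0,0],[0,0,0],[0,0,0],[0,0,0],[0,0,0],[0,0,0]]}}

```text
time_s: 20.03
position: [0.5692, 0.1191, 0.2495]
ee_rot: [0.659, 0.752, -0.0, -0.0]
force: [0.6, -0.5, 0.7]
opening: 0.0917
finger_force: 0.0
```

```bash
python3 - <<'E'
from cell import env
from gap import *
s=env.read_state();print(s['time_s'],s['position'],s['opening'])
c=env.capture('wrist');np.savez('pics/w11.npz',**c);g=c['image'].astype(int)
for r in (*range(142,152),*range(193,201)): print(r,g[r,276:290].mean(0).round())
print(gap(c))
E
```

```text
20.0333 [0.56915398 0.11907811 0.24947011] 0.09172584277043346
142 [187. 193.   0.]
143 [187. 193.   0.]
144 [187. 193.   0.]
145 [188. 194.   0.]
146 [184. 191.  22.]
147 [166. 169.  89.]
148 [150. 151. 145.]
149 [165. 166. 173.]
150 [171. 172. 175.]
151 [171. 172. 174.]
193 [109. 109. 112.]
194 [109. 110. 112.]
195 [109. 110. 112.]
196 [109. 110. 112.]
197 [108. 108. 111.]
198 [111. 110. 109.]
199 [132. 127. 120.]
200 [153. 147. 137.]
(np.int64(147), array([[560.2586843 , 195.01313229,  54.        ],
       [563.27980871, 172.38186104,  54.        ]]))
```

The gap is now ~65.2 mm, so the field is centred. I shut the fingers, move over the plunger at (544,315), and descend to just above the knob.

>>> {"op": "move_arm", "data": {"gripper": [0,0,0,0,0,0,0,0,0,0,0,0,0,0,0,0,0,0], "travel": [[0,0,5],[-3,22,5],[-6,44,5],[-9,66,5],[-11,88,5],[-14,110,5],[-17,132,5],[-20,154,5],[-23,176,5],[-25,196,5],[-25,196,5],[-25,196,5],[-25,196,-10],[-25,196,-20],[-25,196,-28],[-25,196,-34],[-25,196,-36],[-25,196,-36]], "turn": [[0,0,0],[0,0,0],[0,0,0],[0,0,0],[0,0,0],[0,0,0],[0,0,0],[0,0,0],[0,0,0],[0,0,0],[0,0,0],[0,0,0],[0,0,0],[0,0,0],[0,0,0],[0,0,0],[0,0,0],[0,0,0]]}}

```text
time_s: 21.58
position: [0.5447, 0.3145, 0.2136]
ee_rot: [0.659, 0.752, -0.001, -0.0]
force: [0.4, 0.9, 0.2]
opening: 0.0001
finger_force: 0.0
```

```bash
python3 - <<'E'
from cell import env
from h import *
s=env.read_state();print(s['time_s'],s['position'],s['opening'],s['force'])
d=env.capture('scene');p=proj(d,s['position'])[0];print(p)
x,y=p.astype(int);b=cv2.resize(d['image'][y-40:y+60,x-40:x+60,::-1],(500,500),interpolation=cv2.INTER_CUBIC)
c=env.capture('top');p=proj(c,s['position'])[0].astype(int);print(p)
cv2.imwrite('pics/s12.png',b)
E
```

```text
21.5833 [0.54466866 0.31452583 0.21364977] 0.00012042596121539874 [0.36884631 0.90737781 0.19273686]
[309.86111811  80.01651582]
[ 98 245]
```

View pics/s12.png

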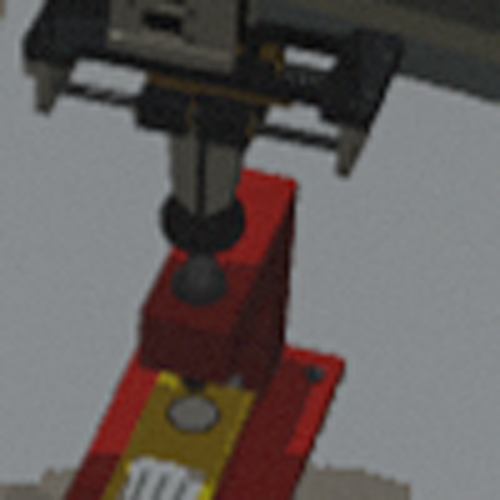

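The scene crop shows the fingertips on the knob's centre. The dark stamp tip at about (192,383) stands 30 px above the field centre (193,413), which is what vertical alignment predicts. I push down.

>>> {"op": "move_arm", "data": {"gripper": [0,0,0,0,0,0,0,0,0,0,0], "travel": [[0,0,-3],[0,0,-7],[0,0,-11],[0,0,-15],[0,0,-19],[0,0,-23],[0,0,-26],[0,0,-28.5],[0,0,-30],[0,0,-30.5],[0,0,-30.5]], "turn": [[0,0,0],[0,0,0],[0,0,0],[0,0,0],[0,0,0],[0,0,0],[0,0,0],[0,0,0],[0,0,0],[0,0,0],[0,0,0]]}}

```text
time_s: 22.6
position: [0.5452, 0.3152, 0.1846]
ee_rot: [0.659, 0.752, 0.001, 0.0]
force: [-1.5, -0.5, 7.6]
opening: 0.0007
finger_force: 4.0
```

>>> {"op": "move_arm", "data": {"gripper": [0,0,0,0,0], "travel": [[0,0,-1],[0,0,-1.8],[0,0,-2.3],[0,0,-2.3],[0,0,-2.3]], "turn": [[0,0,0],[0,0,0],[0,0,0],[0,0,0],[0,0,0]]}}

```text
time_s: 23.02
position: [0.5452, 0.3152, 0.1842]
ee_rot: [0.659, 0.752, 0.002, 0.001]
force: [-3.4, -2.5, 15.8]
opening: 0.0003
finger_force: 8.1
```

It has bottomed on the sign (16 N, no further travel). I rise and back away.

>>> {"op": "move_arm", "data": {"gripper": [0,0,0,0,0,0,0,0,0,0,0,0,0,0,0,0,0,0,0,0], "travel": [[0,0,0],[0,0,4],[0,0,9],[0,0,15],[0,0,21],[0,0,27],[0,0,33],[0,0,45],[0,0,70],[0,0,90],[0,-30,90],[0,-65,90],[0,-100,90],[0,-135,90],[0,-170,90],[0,-205,90],[0,-240,90],[0,-275,90],[0,-305,90],[0,-305,90]], "turn": [[0,0,0],[0,0,0],[0,0,0],[0,0,0],[0,0,0],[0,0,0],[0,0,0],[0,0,0],[0,0,0],[0,0,0],[0,0,0],[0,0,0],[0,0,0],[0,0,0],[0,0,0],[0,0,0],[0,0,0],[0,0,0],[0,0,0],[0,0,0]]}}

```text
time_s: 24.68
position: [0.5442, 0.0051, 0.2708]
ee_rot: [0.661, 0.75, -0.001, -0.0]
force: [0.5, 0.5, 0.5]
opening: 0.0005
finger_force: 0.0
```

```bash
python3 - <<'E'
from cell import env
from h import *
s=env.read_state();print(s['time_s'],s['position'],s['force'])
d=env.capture('scene');b=cv2.resize(d['image'][70:190,255:355,::-1],(500,600),interpolation=cv2.INTER_CUBIC)
cv2.imwrite('pics/s13.png',b);print(d['image'].shape)
E
```

```text
24.6833 [0.54417981 0.00511369 0.27078418] [0.46849851 0.50122035 0.53206211]
(420, 560, 3)
```

View pics/s13.png

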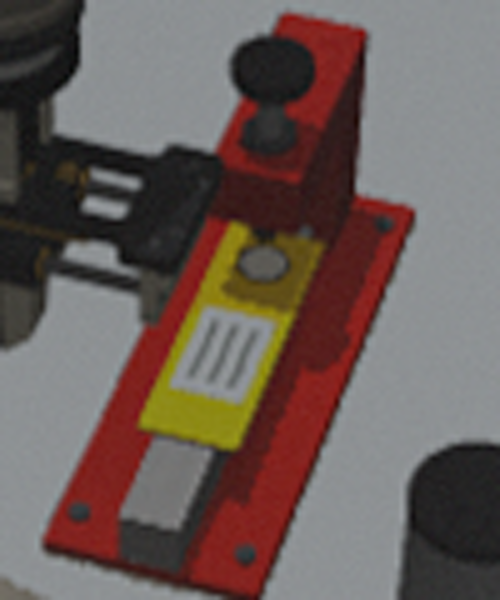

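```bash
python3 - <<'E'
from cell import env
from h import *
im=np.mean([env.capture('scene')['image'].astype(float) for _ in range(6)],0)
g=im.mean(2);print(g[116:130,300:316].round().astype(int))
o=np.load('pics/s9.npz')['image'].mean(2);print(o[116:130,300:316].round().astype(int))
E
```

```text
[[ 88  97  98 101  79  46  27  27  26  29  42  46  39  38  48  66]
 [ 94  97  96 100  78  57  41  28  33  33  56  61  56  57  65  74]
 [ 96  98  98  90  72  61  47  36  45  47  62  68  67  66  66  70]
 [ 98  98  88  65  58  61  66  68  72  66  60  60  66  66  67  65]
 [ 96  99  71  48  63  76  87  89  90  82  71  57  63  66  65  67]
 [ 98  98  67  64  85  89  89  89  89  89  90  77  62  63  67  64]
 [ 98  90  58  79  89  88  87  87  88  88  88  90  56  58  66  66]
 [ 89  72  45  67  86  89  88  88  88  88  90  85  52  58  65  64]
 [ 86  69  55  48  73  88  89  89  89  90  79  64  56  63  66  65]
 [ 90  72  66  57  62  70  73  74  75  74  54  51  62  66  66  69]
 [ 71  62  65  65  61  54  54  58  58  56  53  62  67  65  69  74]
 [ 63  64  65  65  66  66  66  66  65  66  66  66  67  65  72  75]
 [ 68  63  65  66  65  65  66  66  65  66  67  66  66  66  72  63]
 [ 85  82  69  63  64  64  64  65  64  66  64  66  65  69  77  56]]
[[27 23 26 29 27 23 22 24 26 24 43 41 34 33 48 63]
 [30 30 41 41 34 25 26 22 29 28 51 60 51 56 67 66]
 [48 49 50 36 25 24 19 24 45 55 61 65 63 69 65 64]
 [56 50 35 20 22 19 22 30 53 56 60 61 62 63 62 63]
 [33 20 22 24 22 22 28 62 67 67 52 51 58 63 66 64]
 [20 14 21 22 16 28 60 84 84 89 77 50 60 64 63 58]
 [20 21 22 20 29 62 83 88 87 86 89 66 57 62 64 65]
 [25 19 26 33 64 82 84 85 86 85 86 72 50 59 61 65]
 [18 26 36 46 82 88 89 86 88 87 89 67 59 61 63 61]
 [29 45 47 49 67 77 79 83 81 75 73 57 60 61 65 65]
 [36 58 58 57 56 60 61 64 60 62 50 60 63 66 64 70]
 [46 58 52 52 59 54 54 52 54 60 65 65 65 65 69 71]
 [40 53 40 31 43 43 51 59 58 59 64 65 63 64 71 58]
 [27 43 30 25 25 26 23 32 42 45 49 54 56 62 67 55]]
```

The pixels show no rendered mark, so I can't confirm the stamping visually. I press once more at the same spot, a bit firmer, to be sure it went right down.

>>> {"op": "move_arm", "data": {"gripper": [0,0,0,0,0,0,0,0,0,0,0,0,0,0,0], "travel": [[0,30,0],[0,65,0],[0,100,0],[0,135,0],[0,170,0],[0,205,0],[0,240,0],[0,275,0],[0,305,0],[0,305,0],[0,305,0],[0,305,-25],[0,305,-45],[0,305,-56],[0,305,-57]], "turn": [[0,0,0],[0,0,0],[0,0,0],[0,0,0],[0,0,0],[0,0,0],[0,0,0],[0,0,0],[0,0,0],[0,0,0],[0,0,0],[0,0,0],[0,0,0],[0,0,0],[0,0,0]]}}

```text
time_s: 26.28
position: [0.5435, 0.3135, 0.2117]
ee_rot: [0.659, 0.752, -0.002, -0.001]
force: [0.4, -0.4, 0.2]
opening: 0.0003
finger_force: 0.0
```

>>> {"op": "move_arm", "data": {"gripper": [0,0,0,0,0,0,0,0,0,0,0,0,0], "travel": [[0,0,-4],[0,0,-8],[0,0,-12],[0,0,-16],[0,0,-20],[0,0,-24],[0,0,-27],[0,0,-30],[0,0,-32],[0,0,-34],[0,0,-35.5],[0,0,-35.5],[0,0,-35.5]], "turn": [[0,0,0],[0,0,0],[0,0,0],[0,0,0],[0,0,0],[0,0,0],[0,0,0],[0,0,0],[0,0,0],[0,0,0],[0,0,0],[0,0,0],[0,0,0]]}}

```text
time_s: 27.37
position: [0.5455, 0.3148, 0.184]
ee_rot: [0.659, 0.752, 0.002, 0.002]
force: [-6.9, -7.2, 26.0]
opening: 0.0004
finger_force: 13.3
```

>>> {"op": "move_arm", "data": {"gripper": [0,0,0,0,0,0,0,0,0,0,0,0,0,0,0,0,0,0,0,0], "travel": [[0,0,3],[0,0,6],[0,0,10],[0,0,15],[0,0,21],[0,0,27],[0,0,33],[0,0,45],[0,0,70],[0,0,90],[0,-30,90],[0,-65,90],[0,-100,90],[0,-135,90],[0,-170,90],[0,-205,90],[0,-240,90],[0,-275,90],[0,-305,90],[0,-305,90]], "turn": [[0,0,0],[0,0,0],[0,0,0],[0,0,0],[0,0,0],[0,0,0],[0,0,0],[0,0,0],[0,0,0],[0,0,0],[0,0,0],[0,0,0],[0,0,0],[0,0,0],[0,0,0],[0,0,0],[0,0,0],[0,0,0],[0,0,0],[0,0,0]]}}

```text
time_s: 29.03
position: [0.5446, 0.0056, 0.2685]
ee_rot: [0.661, 0.751, -0.001, 0.0]
force: [0.1, -0.0, 0.5]
opening: 0.0005
finger_force: 0.0
```

```bash
python3 - <<'E'
from cell import env
from h import *
im=env.capture('scene');g=im['image'].mean(2);print(g[118:127,300:316].round().astype(int));print(rect(im,yel(im),.054),env.read_state()['time_s'])
E
```

```text
[[ 95  98  97  90  70  64  47  38  46  50  63  67  66  69  66  70]
 [ 97  96  86  64  58  60  67  68  70  67  59  57  64  64  68  68]
 [ 98 102  71  47  60  78  88  90  90  83  73  58  63  70  69  67]
 [ 98  99  67  60  86  86  91  87  89  89  90  76  62  65  65  65]
 [ 97  92  59  79  90  89  86  87  89  87  89  93  56  63  69  64]
 [ 89  70  49  68  85  89  85  87  86  93  91  83  52  60  65  63]
 [ 88  67  55  45  73  87  89  88  90  89  83  64  55  63  64  67]
 [ 88  71  65  54  61  70  72  75  77  74  54  52  61  66  66  68]
 [ 71  64  66  68  61  53  52  57  59  52  51  60  69  66  69  75]]
((552.5, 252.0), 97.82, (59.1, 178.0)) 29.0833
```

The press bottomed at 26 N, and the sign is unmoved and straight. I hand in.

```bash
python3 -c "
from cell import env
print(env.hand_in())"
```

```text
the job is handed in; nothing more can be done
None
```

Handed in at about 29 s: the yellow sign lies straight along the bed, its field centred under the stamp to within about 1 mm by my measurements. I pushed the plunger fully down twice at the same spot, and it rose after the first push (I didn't look again after the second). No mark shows in the camera images, so the stamping itself is unconfirmed; the blue sign, shaker and canister were left alone.

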